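# Short spin on the bench centrifuge

## Robot

A 6-joint arm with a two-finger parallel gripper is mounted at the origin on the work surface. World frame = base frame: x ahead of the robot, y to its left, z up, the work surface at z = 0. Lengths are in mm, angles in rad, forces in N, time in s.
With the tool pointing down it reaches from about 400 to 925 mm from the base axis. Payload 12.5 kg.
Tool frame: the origin (TCP) lies midway between the tips of the shut fingers; the grasp point (between the pads) lies 19 mm behind it; z points along the fingers, y is the line along which they close (so a half turn about z gives the same grasp; the last joint's range is limited). The gripper opens to 95 mm and grips with 3 to 60 N. Pads are 20 mm wide; open, the fingers measure 119 mm over their backs; the gripper's body (75 mm by 180 mm) begins 59 mm behind the grasp point.
Start: joints at [-1.34, 0.491, 1.559, -0, 1.092, -0.106], TCP at [206.567, -589.899, 176.761] pointing down, gripper open.
Joint ranges: [-3.1, 3.1], [-0.84, 2.19], [0.05, 2.79], [-1.13, 4.28], [0.06, 2.93], [-2.69, 2.69]. Speed limits (rad/s): [2.22, 2.22, 2.79, 3.14, 3.14, 3.14].

## Interface

Orientations are given as [roll, pitch, yaw] about the fixed x, y, z axes, in that order (R = Rz(yaw) Ry(pitch) Rx(roll)).
In Python, from cell import * gives the robot as it stands. The module is installed in compiled form; this text tells all that it offers.
- The arm moves only by the tool arm_command, never from a script. Its arguments are lists of equal length, an entry for each row: "delta_pos": the shift along the world's x, y, z in units of 250 mm (1.0 is 250 mm), a list of three; "delta_rot": the turn, a rotation vector about the world's x, y, z in units of 90 degrees (1.0 is 90 degrees), a list of three; "claw": the closure, from 0 (fully open) to 1 (shut). In form: {"delta_pos": [[tx, ty, tz], ...], "delta_rot": [[wx, wy, wz], ...], "claw": [claw, ...]}. A call has exactly 5 rows; each row is the pose to reach, as a shift and turn from the pose commanded when the call began; what a row does not reach only later rows make up. A row lasts 1/12 s, in which the tool goes at most 41.7 mm and 7.16 degrees, less where a joint would pass 70% of its speed; a pose out of reach is approached as far as the arm can. A call with a number of a shift or a turn outside -1 to 1 is refused whole. A call with a gripper value outside its range is refused whole. The fingers move at their own pace and stop on an object; the grip force is fixed at half the most. Time passes only in rows, so rows that repeat a pose let the fingers close, or fill a call up. It gives the time, the measured TCP pose, the force, the opening and the grip force at its end, in the units of the state.
- state(): the state, without advancing time (a new reading comes with each control period).
- read_camera(name): name is "side" or "top" or "wrist"; returns the picture (384x512x3 uint8, red, green, blue); there is no depth.
- calibration(name): a dict with "camera_matrix" (3x3 intrinsics, pixels), "T" (4x4, takes a point from camera to world coordinates). Camera axes: x right, y down, z forward; pixel columns grow to the right and rows downward; lengths in mm; the calibration is good to about 2 mm. The wrist camera is an equidistant fisheye: a pixel r from the principal point sees the ray r / f radians off the axis. A picture is of the moment at which its call begins: read the wrist's pose just before it. calibration takes no time and is no camera call; for the wrist camera it gives the pose at the moment of the call.
- job_done(): hands the job in; it is judged then, once.
The state is a dict: "t": time; "joints": joint angles; "qvel": joint speeds; "tau": joint torques, N m; "eef_pos": TCP position; "tcp_rot": TCP orientation; "ft_force": force on the tool from outside, world axes, zero at the start; "moment": the same for the moment, N m; "opening": opening from 0.0 (shut) to 1.0 (fully open); "grip_force": force on a finger pad.
Only numpy, scipy, OpenCV 4.12 (cv2) and the standard library are available. Lean on these libraries where they do the work, as an engineer would, in place of code of your own. Each camera call takes 0.05 s, during which the arm holds its last target. There are 200 camera calls.

## Task

The rotor of the bench centrifuge is loaded: put the rotor lid on it so that it sits flat and fully down over the stud, let go of it, and then shut the centrifuge's own hinged lid completely. Then press the wide bar-shaped short-spin key at the right-hand end of the front panel fully down with the fingers and keep it down, pushing with less than 25 N: the rotor spins only while it is held, so the program finishes while holding it. Do not press the round start key or the small square lid-release key, and leave the other things on the bench where they are.

Things in the scene. Friction and masses are not known exactly. Their poses are not given: they have to be found in the camera images.
- centrifuge: off-white bench centrifuge, fixed, 225 mm wide (all sizes in mm). Origin: on the bench under the rotor axis; x front to back, y to its left seen by the robot. Front at x -155. Flat deck 120 high (x -75 to 115) with a round chamber mouth 130 across on the axis; in front of it the panel slopes 20 deg (0.348 rad) down, to 91 high at x -155. Keys left to right: square, round, bar
- rotor_seat (a point): centre of the rotor's rim plane on the rotor axis, 86 above the bench (34 below the deck), axes as the centrifuge. The rim is a flat ring of radii 40 to 52 at this height, with capped tubes in the dish inside it, below the rim; a stud of 10 diameter with a tapered tip (4 across) rises 14 above this point
- rotor_lid: loose rotor lid, about 0.12 kg: flat aluminium disc 92 across, 4 thick, with a black knob in the middle, 26 across, from 4 to 30 above the underside. Origin: centre of its underside, z up. A bore of 15 diameter goes 20 deep from the underside into the knob, over the stud. Lies flat on the bench left or right of the centrifuge; put on the rotor, its origin is at rotor_seat
- chamber_lid (a joint): hinged lid, rad: 0 shut (stop), grows as it opens; starts 1.45 to 1.65, about upright. Stiff hinge: stays where left, takes 1 to 4 N near the free edge. A slab 200 wide, 20 thick, its free edge 165 from the hinge axis, plus a lip 12 longer, 60 wide, in the middle. Shut: underside 121, top 141 above the bench, free edge at x -75 of the centrifuge, lip at x -87
- lid_hinge (a point): middle of the lid's hinge axis, which runs along the centrifuge's y at x = 90, 121 above the bench. Axes: those of the lid (x from free edge to hinge, z out of its outer face), which turn with it
- lid_push (a point): point on the outer (upper when shut) face of the lid, in the middle of its width, 150 from the hinge axis (15 from the free edge). Same axes as lid_hinge, moves with the lid
- short_key (a joint): short-spin key: 0 up, grows as it is pressed, 0.006 m fully down; spring return, 2.4 N to start, 7.2 N fully down. Slides perpendicular to the sloping panel. Wide bar 26 (along the slope) x 46 (along y), 10 proud of the panel when up, 4 when down
- short_key_top (a point): centre of the short-spin key's top face (moves with the key); as built at x = -121, y = -66 of the centrifuge, 114 above the bench. Its z is the panel's outward normal (tilted 20 degrees towards the front), its y the centrifuge's
- start_key (a joint): round start key 24 across, at y = 0 of the centrifuge on the same panel: 0 up, 0.006 m down. Not to be pressed
- open_key (a joint): small square lid-release key 16 x 16, at y = 34 of the centrifuge on the same panel: 0 up, 0.006 m down. Not to be pressed
- specimen_pot: screw-capped jar, radius 30, 65 high; origin: centre of its underside. Bystander
- tube_rack: rack 140 x 66, 96 high with its capped tubes; origin: centre of its underside, x along its length. Bystander
- tip_box: closed pipette-tip box 120 x 82 x 70 high; origin: centre of its underside. Bystander
- reagent_bottle: closed amber bottle, radius 29, 125 high; origin: centre of its underside. Bystander
- beaker: open cup, radius 34 at the rim, 85 high; origin: centre of its underside. Bystander
- marker: marker pen lying flat, 136 long, 13 thick; origin: its underside near the middle, x along it. Bystander
- timer: small bench timer 60 x 66 x 18 high; origin: centre of its underside. Bystander
Not all that is in view belongs to the job. Of the things that look like the rotor_lid, the largest one is meant.

How it is judged:
By the outcome, as a careful person would: the job done as asked, in the order asked, and still so for the second after the job is handed in, while the arm keeps its last pose, push and grip.
It also fails if it takes over 64 s, if anything falls off the work surface, if the arm or the gripper's body presses on something with over 40 N, if the wrist force passes 120 N, or if a joint passes its speed limit or range.

## Working session

There is one attempt and no reset: what is moved stays moved. The work goes in short steps, Python scripts to look and compute and a tool call to move; the robot and the scene stay as the last step left them, time stands still between calls to the robot, and variables do not carry over. Pictures are saved under pics/ and viewed, at most 10 in all, crops included, and the job is handed in when it is done.

Besides the shell and the picture viewer there is one more tool, called after "Request:" as name(argument=value, ...), one argument or row to a line, values as JSON. arm_command: Moves the arm, as the interface text tells. Shifts and turns lie within -1 to 1; 1 stands for 250 mm of shift or 90 degrees of turn. Its arguments: {"type":"object","properties":{"delta_pos":{"type":"array"},"delta_rot":{"type":"array"},"claw":{"type":"array"}},"required":["delta_pos","delta_rot","claw"]}

```bash
mkdir -p pics; python3 - <<'E'
from cell import *
import cv2,numpy as np
for n in("top","side"):
    cv2.imwrite(f"pics/{n}0.png",cv2.resize(read_camera(n)[:,:,::-1],(800,600),interpolation=cv2.INTER_CUBIC))
    c=calibration(n);print(n,np.round(c["camera_matrix"],1).tolist(),np.round(c["T"],3).tolist())
s=state();print(s)
c=calibration("wrist");print(np.round(c["camera_matrix"],1).tolist(),np.round(c["T"],3).tolist())
E
```

```text
top [[492.9, 0.0, 250.2], [0.0, 492.9, 192.6], [0.0, 0.0, 1.0]] [[-0.027, -0.985, 0.17, 281.461], [-1.0, 0.029, 0.008, 18.002], [-0.012, -0.17, -0.985, 1729.322], [0.0, 0.0, 0.0, 1.0]]
side [[378.8, 0.0, 252.1], [0.0, 378.8, 190.7], [0.0, 0.0, 1.0]] [[-0.992, -0.074, 0.105, 469.345], [-0.129, 0.628, -0.768, 788.219], [-0.009, -0.775, -0.632, 740.118], [0.0, 0.0, 0.0, 1.0]]
{'t': 0.1, 'joints': array([-1.33962235e+00,  4.91500150e-01,  1.55941806e+00, -9.63990213e-06,
        1.09169596e+00, -1.05609296e-01]), 'qvel': array([ 0.00080164, -0.00016394, -0.00064658,  0.0011838 , -0.00118535,
        0.00174275]), 'tau': array([ 2.83858390e-03, -6.13622475e+01, -2.58604842e+01,  6.93374849e-02,
        4.70217399e-02, -8.49177104e-05]), 'eef_pos': array([ 206.48488803, -589.62286781,  176.2094878 ]), 'tcp_rot': array([-3.14057594e+00, -9.91779709e-05,  3.36787671e-01]), 'ft_force': array([-0.75284801, -0.01408085, -0.24765529]), 'moment': array([0.007856  , 0.00316312, 0.01365572]), 'grip_force': 0.0, 'opening': 1.0034790634558166}
[[297.3, 0.0, 254.7], [0.0, 297.3, 190.7], [0.0, 0.0, 1.0]] [[0.331, -0.912, -0.241, 272.977], [-0.943, -0.321, -0.084, -565.555], [-0.001, 0.255, -0.967, 384.397], [0.0, 0.0, 0.0, 1.0]]
```

View pics/top0.png

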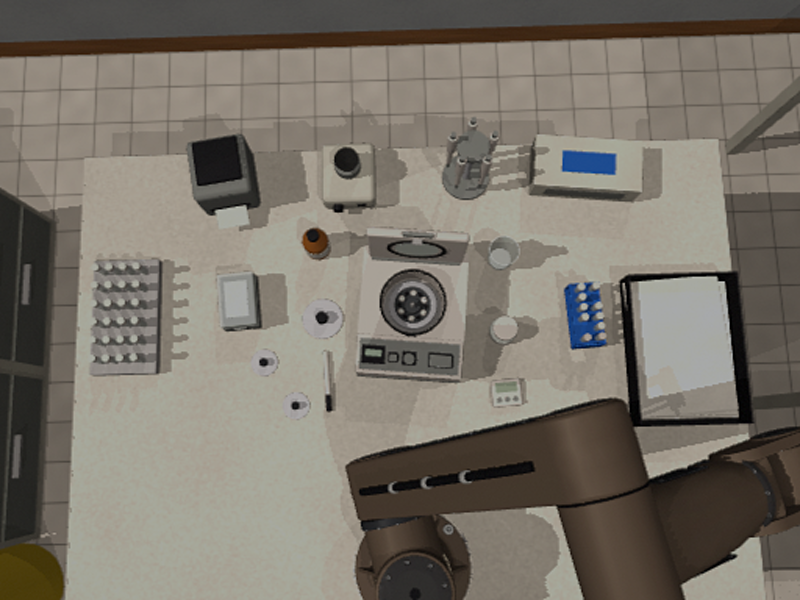

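View pics/side0.png

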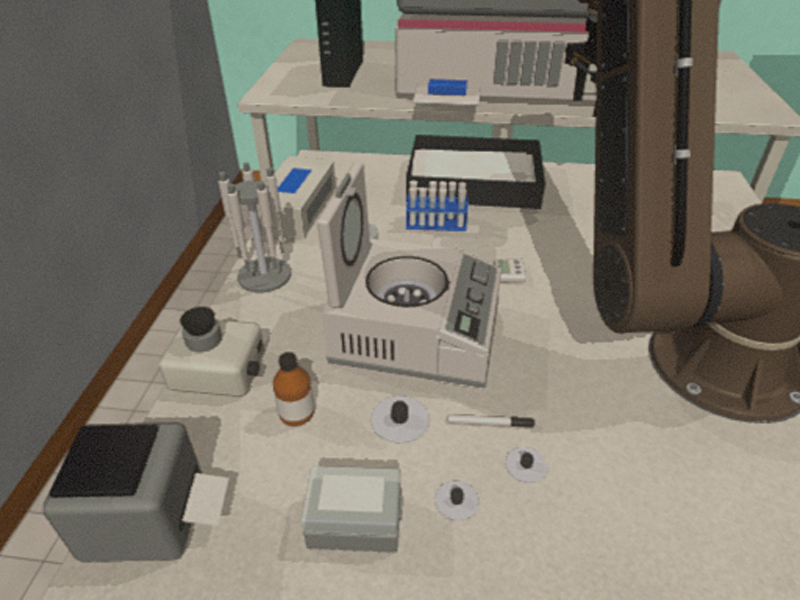

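The top picture shows the centrifuge at (412,305), upright lid at (418,245), keys along row 358. Candidates for the rotor lid are discs at (322,318), (264,361) and (295,405). The first is the largest, so it fits. I'll confirm in an enlarged crop.

```bash
python3 - <<'E'
from cell import *
import cv2,numpy as np
a=read_camera("top")[:,:,::-1];b=read_camera("side")[:,:,::-1]
# top crop x180..310,y140..265 ; x6 -> 780x... use 4.7
cv2.imwrite("pics/topc.png",cv2.resize(a[142:262,165:305],None,fx=5,fy=5,interpolation=cv2.INTER_CUBIC))
cv2.imwrite("pics/sidec.png",cv2.resize(b[100:310,195:355],None,fx=5,fy=5,interpolation=cv2.INTER_CUBIC)[:1050][:, :][0:1050:1][:600] if 0 else cv2.resize(b[145:305,190:350],None,fx=3.7,fy=3.7,interpolation=cv2.INTER_CUBIC))
E
```

```text
(no output)
```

View pics/topc.png

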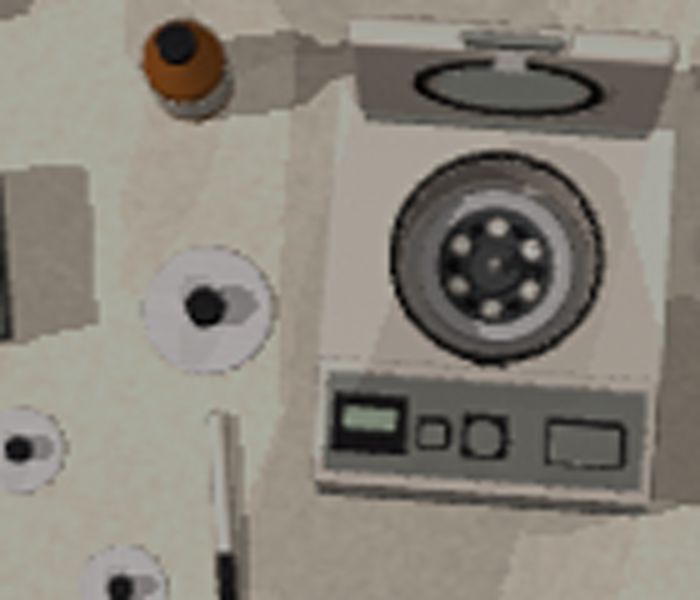

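View pics/sidec.png

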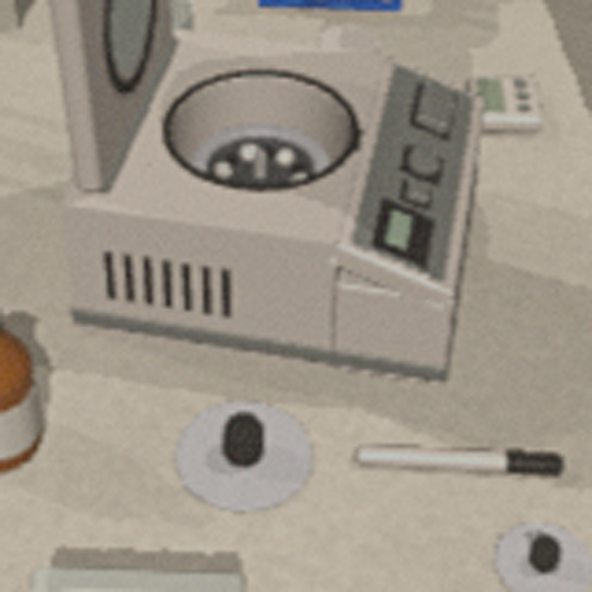

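The crop confirms it: the disc at crop (208,309) is about 26 px ≈ 92 mm wide, and the other two are smaller. Mouth centre is at (498,258), bar key at (585,443), round key at (486,437) and square key at (433,433). Now I'll solve the poses.

```bash
cat > h.py <<'E'
from cell import *
import numpy as np, cv2
from scipy.optimize import least_squares
from scipy.spatial.transform import Rotation as R
def proj(n,P):
    c=calibration(n);T=np.array(c["T"]);p=(np.atleast_2d(P)-T[:3,3])@T[:3,:3];q=p@np.array(c["camera_matrix"]).T
    return q[:,:2]/q[:,2:]
tp=lambda u,v:np.array([165-.4+u/5,142-.4+v/5]); sd=lambda u,v:np.array([190-.36+u/3.7,145-.36+v/3.7])
def W(p,P): # centrifuge -> world
    c,s=np.cos(p[2]),np.sin(p[2]);P=np.atleast_2d(P).astype(float)
    return np.c_[p[0]+c*P[:,0]-s*P[:,1],p[1]+s*P[:,0]+c*P[:,1],P[:,2]]
E
python3 - <<'E'
from h import *
O=[("top",tp(498,258),(0,0,120)),("top",tp(494,264),(0,0,100)),("top",tp(585,443),(-121,-66,114)),("top",tp(486,437),(-121,0,114)),("top",tp(433,433),(-121,34,114)),
("top",tp(325,366),(-75,112.5,120)),("top",tp(660,380),(-75,-112.5,120)),("top",tp(318,484),(-155,112.5,91)),("top",tp(648,500),(-155,-112.5,91)),
("side",sd(260,129),(0,0,120)),("side",sd(437,110),(-121,-66,114)),("side",sd(421,163),(-121,0,114)),("side",sd(416,195),(-121,34,114)),("side",sd(445,375),(-155,112.5,0))]
def f(p):return np.concatenate([(proj(n,W(p,P))[0]-q) for n,q,P in O])
r=least_squares(f,[600,0,0],loss="soft_l1");print(r.x);print(np.round(f(r.x).reshape(-1,2),1).tolist())
g=lambda p:np.concatenate([proj("top",[p[0],p[1],4])[0]-tp(208,309),proj("side",[p[0],p[1],4])[0]-sd(245,456),proj("top",[p[0],p[1],30])[0]-tp(205,306)])
q=least_squares(g,[600,200]);print(q.x,np.round(q.fun,1))
# chamber lid angle: outer-top edge corners
def lp(p,a,xl,y,z): # xl distance from hinge, z height above underside
    return W(p,[(90-xl*np.cos(a)+z*np.sin(a), y,121+xl*np.sin(a)+z*np.cos(a))])
L=[("top",tp(355,47),165,100,0),("top",tp(672,65),165,-100,0),("top",tp(350,22),165,100,20),("top",tp(676,40),165,-100,20)]
k=least_squares(lambda a:np.concatenate([proj(n,lp(r.x,a[0],x,y,z))[0]-v for n,v,x,y,z in L]),[1.5]);print(k.x,np.round(k.fun,1))
print("seat",W(r.x,[0,0,86]),"key",W(r.x,[-121,-66,114]),"lidpush",lp(r.x,k.x[0],150,0,20),"free",lp(r.x,k.x[0],177,0,0))
E
```

```text
[ 5.57773760e+02 -1.41192791e+01 -8.66100407e-02]
[[-0.5, -0.5], [0.2, -0.7], [0.1, 0.2], [-0.2, 0.2], [0.1, 0.4], [-1.3, -1.7], [0.0, -0.5], [-1.0, -0.3], [0.7, 0.5], [0.0, 0.0], [-0.3, -2.0], [1.4, -1.7], [1.3, -2.3], [-0.1, 3.6]]
[544.14015263 189.25918207] [-0.3  0.3  0.1 -0.6 -0.4 -0.2]
[1.57962829] [-2.6  0.6  0.3  0.6 -1.2 -0.8 -0.2 -0.8]
seat [[557.77376008 -14.11927912  86.        ]] key [[431.51818626 -69.40517315 114.        ]] lidpush [[668.68048105 -23.74900528 270.81751279]] free [[648.99379038 -22.03966397 297.99309673]]
```

Request:
arm_command(
  delta_pos=[
    [0.1,0.12,0.06],
    [0.2,0.24,0.12],
    [0.3,0.36,0.18],
    [0.4,0.48,0.24],
    [0.5,0.6,0.3],
  ],
  delta_rot=[
    [0,0,0.078],
    [0,0,0.156],
    [0,0,0.234],
    [0,0,0.312],
    [0,0,0.39],
  ],
  claw=[0,0,0,0,0],
)

```text
t: 0.62
eef_pos: [331.8, -438.9, 252.1]
tcp_rot: [-3.142, -0.0, 0.955]
ft_force: [0.1, 0.1, 0.2]
opening: 1.003
grip_force: 0.0
```

Request:
arm_command(
  delta_pos=[
    [0.1,0.12,0],
    [0.2,0.24,0],
    [0.3,0.36,0],
    [0.4,0.48,0],
    [0.5,0.6,0],
  ],
  delta_rot=[
    [0,0,0.078],
    [0,0,0.156],
    [0,0,0.234],
    [0,0,0.312],
    [0,0,0.39],
  ],
  claw=[0,0,0,0,0],
)

```text
t: 1.03
eef_pos: [456.9, -288.8, 251.6]
tcp_rot: [3.141, 0.0, 1.568]
ft_force: [0.9, -1.1, -0.4]
opening: 0.997
grip_force: 0.0
```

Request:
arm_command(
  delta_pos=[
    [0,0.14,0],
    [0,0.28,0],
    [0,0.42,0],
    [0,0.56,0],
    [0,0.7,0],
  ],
  delta_rot=[
    [0,0,0.078],
    [0,0,0.156],
    [0,0,0.234],
    [0,0,0.312],
    [0,0,0.39],
  ],
  claw=[0,0,0,0,0],
)

```text
t: 1.45
eef_pos: [455.7, -113.8, 251.4]
tcp_rot: [3.142, -0.0, 2.181]
ft_force: [0.7, 0.2, 0.6]
opening: 0.997
grip_force: 0.0
```

Request:
arm_command(
  delta_pos=[
    [0.02,0.12,0],
    [0.04,0.24,0],
    [0.06,0.36,0],
    [0.08,0.48,0],
    [0.1,0.6,0],
  ],
  delta_rot=[
    [0,0,0.078],
    [0,0,0.156],
    [0,0,0.234],
    [0,0,0.312],
    [0,0,0.39],
  ],
  claw=[0,0,0,0,0],
)

```text
t: 1.87
eef_pos: [481.0, 36.0, 251.5]
tcp_rot: [3.141, 0.0, 2.793]
ft_force: [1.0, -1.0, -0.7]
opening: 0.997
grip_force: 0.0
```

Request:
arm_command(
  delta_pos=[
    [0.02,0.1,0],
    [0.04,0.2,0],
    [0.06,0.2,0],
    [0.08,0.2,0],
    [0.08,0.2,0],
  ],
  delta_rot=[
    [0,0,0.07],
    [0,0,0.13],
    [0,0,0.166],
    [0,0,0.166],
    [0,0,0.166],
  ],
  claw=[0,0.2,0.3,0.3,0.3],
)

```text
t: 2.28
eef_pos: [501.7, 84.5, 251.3]
tcp_rot: [-3.142, -0.0, 3.047]
ft_force: [-0.6, 0.4, 0.4]
opening: 0.776
grip_force: 0.0
```

```bash
python3 - <<'E'
from h import *
import pickle
s=state();c=calibration("wrist");a=read_camera("wrist")
pickle.dump((a,c),open("w1.pkl","wb"));print(s["eef_pos"],s["tcp_rot"],s["joints"])
cv2.imwrite("pics/w1.png",cv2.resize(a[:,:,::-1],(800,600),interpolation=cv2.INTER_CUBIC))
E
```

```text
[501.66660371  84.52224905 251.27217033] [-3.14154084e+00 -4.16800219e-06  3.04651731e+00] [ 3.70450208e-02  2.50018954e-01  1.73317102e+00 -5.54624150e-05
  1.15841364e+00 -1.43865373e+00]
```

View pics/w1.png

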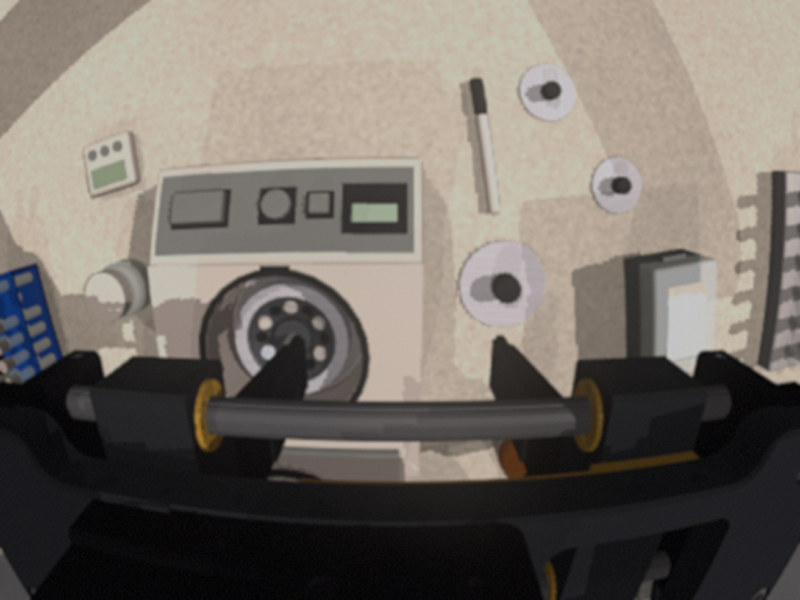

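The wrist view shows the disc centred at (502,283), knob top at (506,289), bar key at (198,208), round at (277,205), square at (319,204) and stud near (292,331). I'll fold these into the fit.

```bash
cat >> h.py <<'E'
def fish(c,P):
    T=np.array(c["T"]);K=np.array(c["camera_matrix"]);p=(np.atleast_2d(P)-T[:3,3])@T[:3,:3]
    r=np.hypot(p[:,0],p[:,1]);th=np.arctan2(r,p[:,2]);return K[:2,2]+p[:,:2]/r[:,None]*th[:,None]*K[0,0]
wp=lambda u,v:np.array([u,v])/1.5625-.18
E
python3 - <<'E'
from h import *
import pickle
a,c=pickle.load(open("w1.pkl","rb"))
O=[(wp(198,208),(-121,-66,114)),(wp(277,205),(-121,0,114)),(wp(319,204),(-121,34,114)),(wp(152,263),(-75,112.5*-1,120)),(wp(421,262),(-75,112.5,120)),(wp(163,171),(-155,-112.5,91)),(wp(421,161),(-155,112.5,91)),(wp(292,332),(0,0,99))]
f=lambda p:np.concatenate([fish(c,W(p,P))[0]-q for q,P in O])
r=least_squares(f,[558,-14,-.087],loss="soft_l1");print(r.x,np.round(r.fun if 0 else f(r.x).reshape(-1,2),1).tolist())
for z,(u,v) in ((4,(502,283.5)),(30,(506,289))):
    q=least_squares(lambda p:fish(c,[p[0],p[1],z])[0]-wp(u,v),[544,189]);print(z,q.x)
print("seat",W(r.x,[0,0,86]),"key",W(r.x,[-121,-66,114]))
b=a[:,:,::-1][165:260,120:230]
cv2.imwrite("pics/w1c.png",cv2.resize(b,None,fx=6,fy=6,interpolation=cv2.INTER_CUBIC))
E
```

```text
[ 5.58412621e+02 -1.25739956e+01 -9.18262194e-02] [[-0.2, 0.1], [-0.4, -0.6], [0.8, -0.8], [-1.5, 3.1], [3.1, 1.3], [-2.2, -0.4], [2.0, -2.3], [-1.6, 10.2]]
4 [543.06813343 187.65992733]
30 [542.41223465 185.96650764]
seat [[558.41262107 -12.57399562  86.        ]] key [[431.87038506 -67.20056888 114.        ]]
```

View pics/w1c.png

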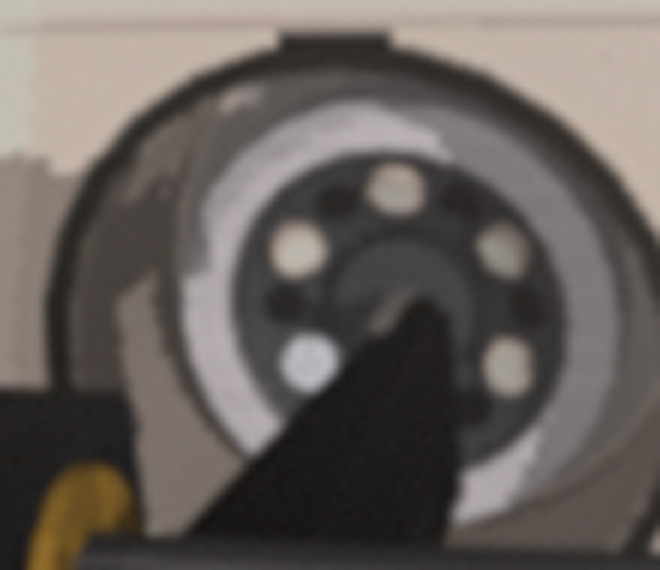

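```bash
python3 - <<'E'
from h import *
import pickle
a,c=pickle.load(open("w1.pkl","rb"));print(np.round(c["T"],3).tolist(),np.array(c["camera_matrix"]).tolist())
p0=[557.8,-14.1,-.0866]
cr=lambda u,v:np.array([120+u/6,165+v/6])-.42
t=np.linspace(0,6.283,24,endpoint=False)
O=[(wp(198,208),(-121,-66,114)),(wp(277,205),(-121,0,114)),(wp(319,204),(-121,34,114)),(wp(152,263),(-75,112.5*-1,120)),(wp(421,262),(-75,112.5,120)),(wp(163,171),(-155,-112.5,91)),(wp(421,161),(-155,112.5,91)),(cr(412,292),(0,0,100))]
for q,P in O: print(np.round(q,1),np.round(fish(c,W(p0,P))[0],1),P)
print("disc",wp(502,283.5),fish(c,[544.1,189.3,4]),"width seen 55", fish(c,[544,189+46,4])-fish(c,[544,189-46,4]))
for r,z in((65,120),(52,86),(40,86)):
    e=fish(c,W(p0,np.c_[r*np.cos(t),r*np.sin(t),0*t+z]));print(r,z,((e.min(0)-[120,165]+.42)*6).round(),((e.max(0)-[120,165]+.42)*6).round())
s=state();print("tcp px",fish(c,[s["eef_pos"]]))
E
```

```text
[[0.094, 0.963, 0.253, 429.598], [0.996, -0.091, -0.024, 91.972], [-0.0, 0.254, -0.967, 459.429], [0.0, 0.0, 0.0, 1.0]] [[297.3186396354542, 0.0, 254.69380355578417], [0.0, 297.3186396354542, 190.66641070086564], [0.0, 0.0, 1.0]]
[126.5 132.9] [124.8 133. ] (-121, -66, 114)
[177.1 131. ] [174.9 130.1] (-121, 0, 114)
[204.  130.4] [203. 129.] (-121, 34, 114)
[ 97.1 168.1] [ 94.3 171.4] (-75, -112.5, 120)
[269.3 167.5] [270.6 167.9] (-75, 112.5, 120)
[104.1 109.3] [100.4 109.1] (-155, -112.5, 91)
[269.3 102.9] [269.3  99.7] (-155, 112.5, 91)
[188.2 213.2] [183.8 222.4] (0, 0, 100)
disc [321.1  181.26] [[322.11794534 181.79733894]] width seen 55 [[55.49942076 -4.99431139]]
65 120 [80. 76.] [672. 650.]
52 86 [185. 102.] [625. 531.]
40 86 [233. 155.] [572. 485.]
tcp px [[253.36729091 213.3949434 ]]
```

Request:
arm_command(
  delta_pos=[
    [0.04,0.1,0],
    [0.08,0.2,0],
    [0.12,0.3,0],
    [0.167,0.414,0],
    [0.167,0.414,0],
  ],
  delta_rot=[
    [0,0,-0.078],
    [0,0,-0.156],
    [0,0,-0.234],
    [0,0,-0.312],
    [0,0,-0.39],
  ],
  claw=[0.3,0.3,0.3,0.3,0.3],
)

```text
t: 2.75
eef_pos: [544.0, 190.6, 251.1]
tcp_rot: [3.141, -0.0, 2.428]
ft_force: [0.0, -0.1, -0.3]
opening: 0.699
grip_force: 0.0
```

Request:
arm_command(
  delta_pos=[
    [0,0,-0.05],
    [0,0,-0.1],
    [0,0,-0.15],
    [0,0,-0.2],
    [0,0,-0.25],
  ],
  delta_rot=[
    [0,0,-0.078],
    [0,0,-0.156],
    [0,0,-0.234],
    [0,0,-0.312],
    [0,0,-0.39],
  ],
  claw=[0.3,0.3,0.3,0.3,0.3],
)

```text
t: 3.17
eef_pos: [542.8, 187.0, 188.4]
tcp_rot: [-3.142, 0.0, 1.813]
ft_force: [0.9, -0.1, 0.6]
opening: 0.704
grip_force: 0.0
```

Request:
arm_command(
  delta_pos=[
    [0,0,-0.1],
    [0,0,-0.2],
    [0,0,-0.3],
    [0,0,-0.4],
    [0,0,-0.4],
  ],
  delta_rot=[
    [0,0,-0.078],
    [0,0,-0.156],
    [0,0,-0.16],
    [0,0,-0.16],
    [0,0,-0.16],
  ],
  claw=[0.3,0.3,0.3,0.3,0.3],
)

```text
t: 3.58
eef_pos: [540.7, 186.5, 85.1]
tcp_rot: [-3.135, 0.002, 1.568]
ft_force: [-0.0, 0.4, -0.3]
opening: 0.702
grip_force: 0.0
```

```bash
python3 - <<'E'
from h import *
c=calibration("wrist");a=read_camera("wrist");s=state();print(s["eef_pos"],s["tcp_rot"])
for z in(4,30):print(fish(c,[543.4,188.2,z])*1.5625)
cv2.imwrite("pics/w2.png",cv2.resize(a[:,:,::-1],(800,600),interpolation=cv2.INTER_CUBIC))
E
```

```text
[541.78599798 186.91291793  87.45744848] [-3.13755149e+00  9.84288492e-04  1.56898400e+00]
[[404.72576485 288.94565819]]
[[405.03286364 299.47886015]]
```

View pics/w2.png

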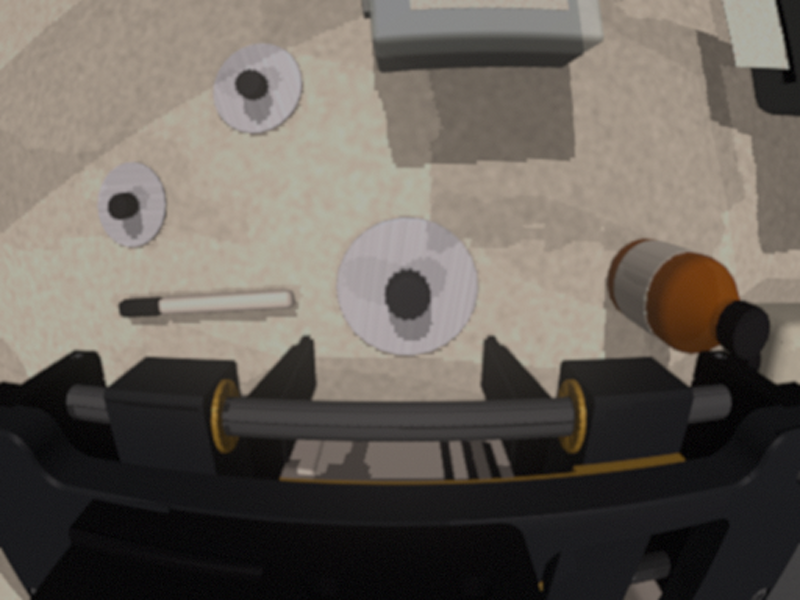

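The view shows the lid disc at (407,286) between the fingers, with the knob at (408,294), within 2 mm of the estimate. Descending to grasp.

Request:
arm_command(
  delta_pos=[
    [0.005,0.003,-0.1],
    [0.005,0.003,-0.2],
    [0.005,0.003,-0.27],
    [0.005,0.003,-0.31],
    [0.005,0.003,-0.325],
  ],
  delta_rot=[
    [0,0,0],
    [0,0,0],
    [0,0,0],
    [0,0,0],
    [0,0,0],
  ],
  claw=[0.3,0.3,0.3,0.3,0.3],
)

```text
t: 4.05
eef_pos: [544.3, 188.4, 7.7]
tcp_rot: [-3.141, 0.0, 1.57]
ft_force: [-0.1, -0.7, -1.1]
opening: 0.697
grip_force: 0.0
```

Request:
arm_command(
  delta_pos=[
    [0,0,0],
    [0,0,0],
    [0,0,0],
    [0,0,0],
    [0,0,0],
  ],
  delta_rot=[
    [0,0,0],
    [0,0,0],
    [0,0,0],
    [0,0,0],
    [0,0,0],
  ],
  claw=[0.5,0.7,1,1,1],
)

```text
t: 4.47
eef_pos: [544.4, 188.9, 8.5]
tcp_rot: [3.14, -0.0, 1.571]
ft_force: [1.2, -0.8, 0.5]
opening: 0.405
grip_force: 0.0
```

Request:
arm_command(
  delta_pos=[
    [0,0,0],
    [0,0,0],
    [0,0,0.01],
    [0,0,0.02],
    [0,0,0.04],
  ],
  delta_rot=[
    [0,0,0],
    [0,0,0],
    [0,0,0],
    [0,0,0],
    [0,0,0],
  ],
  claw=[1,1,1,1,1],
)

```text
t: 4.88
eef_pos: [543.9, 188.7, 17.7]
tcp_rot: [-3.141, 0.0, 1.571]
ft_force: [1.1, 0.3, 0.4]
opening: 0.057
grip_force: 0.0
```

```bash
python3 - <<'E'
from h import *
a=read_camera("wrist");s=state();print(s["eef_pos"],s["opening"],s["grip_force"])
c=calibration("wrist");print(fish(c,[s["eef_pos"]])*1.5625,fish(c,[544.3,189.3,4])*1.5625)
cv2.imwrite("pics/w3.png",cv2.resize(a[:,:,::-1],(800,600),interpolation=cv2.INTER_CUBIC))
E
```

```text
[544.39766871 188.8698763   18.86359602] 0.028589621041788627 0.0
[[400.1316564  333.07218178]] [[399.80292195 322.62588412]]
```

View pics/w3.png

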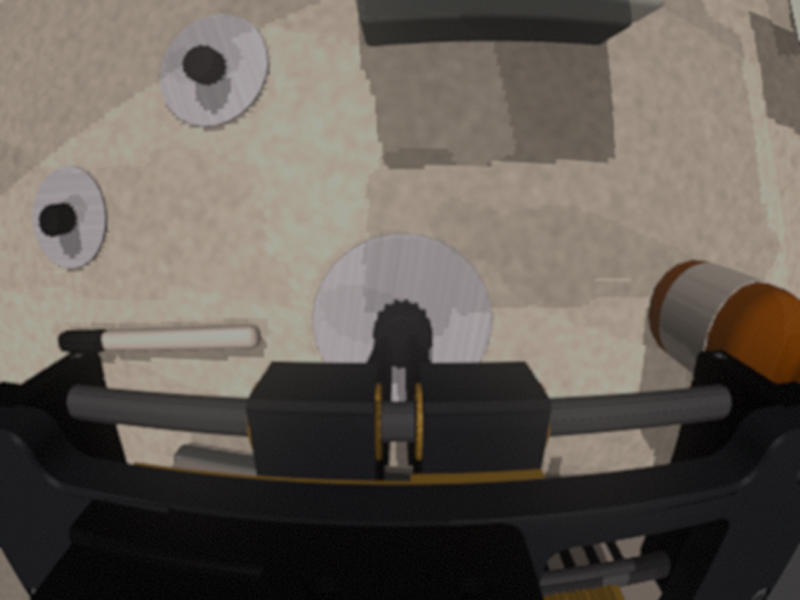

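```bash
python3 - <<'E'
from h import *
c=calibration("wrist");s=state();print(s["t"],s["eef_pos"],s["opening"],s["grip_force"])
t=np.linspace(0,6.283,60)
for y in (189.3,193,200):
  for r,z in((46,4),(13,4),(13,30)):
    e=fish(c,np.c_[545+r*np.cos(t),y+r*np.sin(t),0*t+z])*1.5625;print(y,r,z,e.min(0).round(),e.max(0).round())
a=cv2.cvtColor(read_camera("wrist"),cv2.COLOR_RGB2GRAY)
print(a[186:236:2,222:294:3])
E
```

```text
4.9333 [544.39766871 188.8698763   18.86359602] 0.028589621041788627 0.0
189.3 46 4 [311. 231.] [491. 404.]
189.3 13 4 [375. 298.] [427. 347.]
189.3 13 30 [373. 313.] [430. 367.]
193 46 4 [310. 224.] [492. 398.]
193 13 4 [375. 290.] [427. 340.]
193 13 30 [373. 305.] [431. 359.]
200 46 4 [310. 209.] [492. 386.]
200 13 4 [375. 277.] [427. 327.]
200 13 30 [372. 289.] [431. 345.]
[[153 150 151 153 140 131 134 141 138 138 140 140 142 140 142 140 139 140
  139 140 138 140 139 138]
 [154 150 151 154 140 131 134 133 132 135 141 141 143 141 143 140 139 137
  139 139 138 141 140 138]
 [151 150 151 154 138 131 133 133 130 130 128 136 133 138 142 141 139 139
  139 140 138 141 138 139]
 [152 150 149 154 133 131 135 134 131 130  73  91  68 111 131 138 139 137
  138 140 138 140 138 140]
 [152 150 150 153 133 130 135 134  93  91  45  42  40  51  65 122 140 138
  137 139 140 139 137 140]
 [151 151 149 153 133 130 135 133  55  42  41  41  42  39  37  93 132 139
  137 139 140 138 138 140]
 [151 150 150 153 134 131 134  96  44  42  42  43  42  42  40  44  71 138
  139 138 140 139 137 140]
 [151 151 150 
[... 1104 characters left out ...]
55 159 156 155 144  48  34  34  34  37  38  36  33  32  33  36  46
  145 157 154 156 157 154]
 [158 155 158 156 155 159  78  35  33  33  36  36  36  35  32  31  34  64
  146 156 153 155 157 154]
 [157 156 158 155 155 158  58  32  33  32  35  38  34  32  31  32  31  68
  144 155 152 157 156 154]
 [157 156 158 155 156 145  38  33  32  31  34  33  32  32  31  32  31 101
  129 155 151 156 155 154]
 [155 155 155 153 156 111  31  32  29  30  33  36  34  31  30  30  30  99
  123 153 150 154 152 152]
 [ 86  89  89  88  90  55  33  32  32  32  33  33  31  32  32  31  33  60
   73  88  86  88  86  84]
 [ 36  35  33  33  32  33  34  34  32  29  36  50  34  28  33  34  32  32
   32  32  32  33  32  32]]
```

Request:
arm_command(
  delta_pos=[
    [0,0,0],
    [0,0,0],
    [0,0,0],
    [0,0,0],
    [0,0,0],
  ],
  delta_rot=[
    [0,0,0],
    [0,0,0],
    [0,0,0],
    [0,0,0],
    [0,0,0],
  ],
  claw=[1,1,1,1,1],
)

```text
t: 5.4
eef_pos: [544.0, 188.7, 17.6]
tcp_rot: [-3.141, 0.0, 1.571]
ft_force: [0.0, -0.3, -0.3]
opening: 0.003
grip_force: 0.0
```

```bash
python3 - <<'E'
from h import *
s=state();print(s["eef_pos"],s["opening"],s["grip_force"],s["ft_force"])
b=read_camera("side");w=read_camera("wrist")
p=proj("side",[544,189,20])[0];print(p)
x,y=p.astype(int);A=cv2.resize(b[y-45:y+45,x-60:x+60,::-1],None,fx=5,fy=5,interpolation=cv2.INTER_CUBIC)[:,:400+100]
B=cv2.resize(w[175:265,215:295,::-1],(300,338),interpolation=cv2.INTER_CUBIC)
C=np.zeros((450,800,3),np.uint8);C[:,:500]=A[:450,:500];C[:338,500:]=B
cv2.imwrite("pics/m.png",C)
E
```

```text
[544.018184   188.72363755  17.59765295] 0.0029652653232057433 0.0 [ 0.01019917 -0.30957903 -0.32909967]
[255.97220353 262.92431725]
```

View pics/m.png

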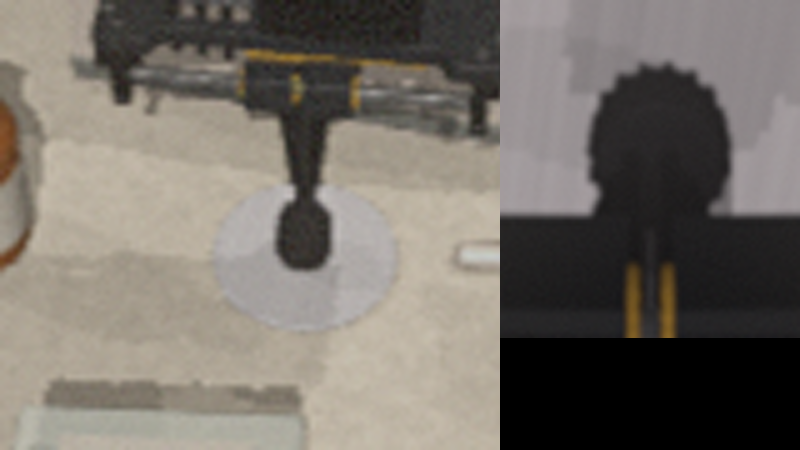

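The crop shows the lid unmoved and the fingers shut without gripping. I'll open and close again while staying low.

Request:
arm_command(
  delta_pos=[
    [0,0,0],
    [0,0,0],
    [0,0,0],
    [0,0,0],
    [0,0,0],
  ],
  delta_rot=[
    [0,0,0],
    [0,0,0],
    [0,0,0],
    [0,0,0],
    [0,0,0],
  ],
  claw=[0.4,0.4,0.4,0.4,0.4],
)

```text
t: 5.92
eef_pos: [544.0, 188.7, 17.7]
tcp_rot: [3.142, 0.0, 1.571]
ft_force: [-0.3, -0.2, 0.2]
opening: 0.297
grip_force: 0.0
```

Request:
arm_command(
  delta_pos=[
    [0,0,0],
    [0,0,0],
    [0,0,0],
    [0,0,0],
    [0,0,0],
  ],
  delta_rot=[
    [0,0,0],
    [0,0,0],
    [0,0,0],
    [0,0,0],
    [0,0,0],
  ],
  claw=[0.4,0.4,0.4,0.4,0.4],
)

```text
t: 6.33
eef_pos: [544.1, 188.8, 17.7]
tcp_rot: [3.141, 0.0, 1.571]
ft_force: [-0.3, -1.1, -0.3]
opening: 0.593
grip_force: 0.0
```

```bash
python3 - <<'E'
from h import *
s=state();print(s["eef_pos"],s["opening"])
w=read_camera("wrist");g=cv2.cvtColor(w,cv2.COLOR_RGB2GRAY)
b=read_camera("side")
def st(x):return cv2.cvtColor(np.clip((x.astype(float)-20)*4 if x.max()<0 else 255*(x/255.)**.45,0,255).astype(np.uint8),cv2.COLOR_RGB2BGR)
A=cv2.resize(st(b[207:297,205:305]),(400,360),interpolation=cv2.INTER_CUBIC);B=cv2.resize(st(w[140:260,190:323]),(400,360),interpolation=cv2.INTER_CUBIC)
cv2.imwrite("pics/m2.png",np.hstack([A,B]))
E
```

```text
[544.10700386 188.75023497  17.73724541] 0.5930339250400176
```

View pics/m2.png

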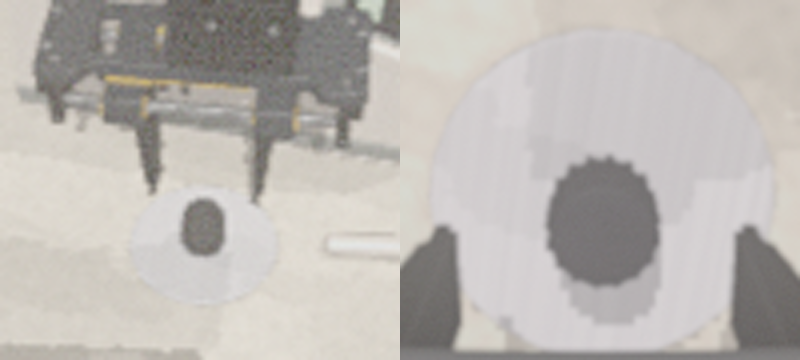

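```bash
python3 - <<'E'
from h import *
c=calibration("wrist")
for w,sx in(((306,216),(243,255.3)),((205,216),(269.5,257))):
    r=least_squares(lambda p:np.r_[fish(c,p)[0]-w,proj("side",p)[0]-sx],[544,189,20]);print(r.x.round(1),r.fun.round(1))
print(proj("side",[[572,188.7,17.7],[516,188.7,17.7]]),fish(c,[[572,188.7,17.7],[516,188.7,17.7]]))
E
```

```text
[574.2 200.5  57.1] [-0.1 -0.  -0.3 -0.1]
[512.8 200.6  57.8] [-0.2  0.1 -0.9  0.4]
[[244.63948061 262.36341318]
 [267.41174905 264.53434385]] [[293.6151355  213.19088488]
 [218.37750902 213.07208911]]
```

Triangulating the visible fingertips puts them about 40 mm above the reported TCP, so the first grasp closed over the knob. I'll descend in guarded steps, watching the force.

Request:
arm_command(
  delta_pos=[
    [0,0,-0.012],
    [0,0,-0.024],
    [0,0,-0.036],
    [0,0,-0.05],
    [0,0,-0.05],
  ],
  delta_rot=[
    [0,0,0],
    [0,0,0],
    [0,0,0],
    [0,0,0],
    [0,0,0],
  ],
  claw=[0.4,0.4,0.4,0.4,0.4],
)

```text
t: 6.85
eef_pos: [543.7, 188.7, 4.4]
tcp_rot: [-3.141, 0.0, 1.571]
ft_force: [0.4, -0.6, 0.5]
opening: 0.598
grip_force: 0.0
```

Request:
arm_command(
  delta_pos=[
    [0,0,-0.004],
    [0,0,-0.008],
    [0,0,-0.012],
    [0,0,-0.012],
    [0,0,-0.012],
  ],
  delta_rot=[
    [0,0,0],
    [0,0,0],
    [0,0,0],
    [0,0,0],
    [0,0,0],
  ],
  claw=[0.4,0.4,0.4,0.4,0.4],
)

```text
t: 7.27
eef_pos: [544.1, 188.8, 2.3]
tcp_rot: [3.141, -0.0, 1.571]
ft_force: [-0.0, -0.7, 0.1]
opening: 0.599
grip_force: 0.0
```

Request:
arm_command(
  delta_pos=[
    [0,0,-0.004],
    [0,0,-0.008],
    [0,0,-0.012],
    [0,0,-0.012],
    [0,0,-0.012],
  ],
  delta_rot=[
    [0,0,0],
    [0,0,0],
    [0,0,0],
    [0,0,0],
    [0,0,0],
  ],
  claw=[0.4,0.4,0.4,0.4,0.4],
)

```text
t: 7.68
eef_pos: [544.0, 188.7, -0.9]
tcp_rot: [-3.142, 0.0, 1.571]
ft_force: [0.8, -0.2, 0.3]
opening: 0.601
grip_force: 0.0
```

Request:
arm_command(
  delta_pos=[
    [0,0,-0.016],
    [0,0,-0.032],
    [0,0,-0.048],
    [0,0,-0.06],
    [0,0,-0.06],
  ],
  delta_rot=[
    [0,0,0],
    [0,0,0],
    [0,0,0],
    [0,0,0],
    [0,0,0],
  ],
  claw=[0.4,0.4,0.4,0.4,0.4],
)

```text
t: 8.1
eef_pos: [543.7, 188.7, -16.7]
tcp_rot: [-3.14, 0.0, 1.571]
ft_force: [-0.5, -0.5, -0.3]
opening: 0.601
grip_force: 0.0
```

Request:
arm_command(
  delta_pos=[
    [0,0,-0.008],
    [0,0,-0.016],
    [0,0,-0.024],
    [0,0,-0.024],
    [0,0,-0.024],
  ],
  delta_rot=[
    [0,0,0],
    [0,0,0],
    [0,0,0],
    [0,0,0],
    [0,0,0],
  ],
  claw=[0.4,0.4,0.4,0.4,0.4],
)

```text
t: 8.52
eef_pos: [544.0, 188.8, -21.9]
tcp_rot: [-3.142, 0.0, 1.571]
ft_force: [0.8, 0.3, -0.2]
opening: 0.596
grip_force: 0.0
```

```bash
python3 - <<'E'
from h import *
s=state();print(s["eef_pos"],s["ft_force"])
w=read_camera("wrist");b=read_camera("side")
g=cv2.cvtColor(b,cv2.COLOR_RGB2GRAY)
# finger columns in side view: dark pixels
for r in range(235,285): print(r,"".join('#' if v<75 else '+' if v<110 else '.' for v in g[r,225:290]))
E
```

```text
[544.02239853 188.7615552  -21.86448036] [ 0.83121412  0.26544366 -0.207501  ]
235 #################################################################
236 #################################################################
237 #################################################################
238 ####+++##########################################################
239 ##++++++....+++++################################################
240 ++.....+#+++++++++#++++.+++++++##################################
241 .......############++....+++++.++++.+++++########################
242 +++...+############+.............+.........+#####################
243 +++++++#############.......................+###########++########
244 ++...++##########++++.....................++##########++++#######
245 ++++++##########+...+++++++++++++.........++##########+.+++######
246 ......+########+++++++++........++++++++++++#########+++++++++###
247 ......+########+++##++++++++++++++++.......+##########+++++++++##
248 .......#########+###...........+++++++++++++#########++++++++++##
249 .......#############.................
[... 1778 characters left out ...]

275 .................................................................
276 .................................................................
277 .................................................................
278 .................................................................
279 .................................................................
280 .................................................................
281 .................................................................
282 .................................................................
283 .................................................................
284 .................................................................
```

Request:
arm_command(
  delta_pos=[
    [0,0,-0.004],
    [0,0,-0.008],
    [0,0,-0.012],
    [0,0,-0.012],
    [0,0,-0.012],
  ],
  delta_rot=[
    [0,0,0],
    [0,0,0],
    [0,0,0],
    [0,0,0],
    [0,0,0],
  ],
  claw=[0.4,0.4,0.4,0.4,0.4],
)

```text
t: 9.03
eef_pos: [544.0, 188.8, -24.9]
tcp_rot: [-3.142, 0.0, 1.571]
ft_force: [-0.0, 0.5, -0.5]
opening: 0.599
grip_force: 0.0
```

Request:
arm_command(
  delta_pos=[
    [0,0,-0.004],
    [0,0,-0.008],
    [0,0,-0.01],
    [0,0,-0.01],
    [0,0,-0.01],
  ],
  delta_rot=[
    [0,0,0],
    [0,0,0],
    [0,0,0],
    [0,0,0],
    [0,0,0],
  ],
  claw=[0.4,0.4,0.4,0.4,0.4],
)

```text
t: 9.45
eef_pos: [544.0, 188.8, -27.3]
tcp_rot: [-3.142, 0.0, 1.571]
ft_force: [-0.5, -0.2, -1.2]
opening: 0.602
grip_force: 0.0
```

Request:
arm_command(
  delta_pos=[
    [0,0,-0.004],
    [0,0,-0.008],
    [0,0,-0.01],
    [0,0,-0.01],
    [0,0,-0.01],
  ],
  delta_rot=[
    [0,0,0],
    [0,0,0],
    [0,0,0],
    [0,0,0],
    [0,0,0],
  ],
  claw=[0.4,0.4,0.4,0.4,0.4],
)

```text
t: 9.87
eef_pos: [544.0, 188.7, -29.8]
tcp_rot: [-3.142, 0.0, 1.571]
ft_force: [-0.6, 0.2, -0.1]
opening: 0.603
grip_force: 0.0
```

Request:
arm_command(
  delta_pos=[
    [0,0,0],
    [0,0,0],
    [0,0,0],
    [0,0,0],
    [0,0,0],
  ],
  delta_rot=[
    [0,0,0],
    [0,0,0],
    [0,0,0],
    [0,0,0],
    [0,0,0],
  ],
  claw=[1,1,1,1,1],
)

```text
t: 10.28
eef_pos: [544.1, 188.8, -29.8]
tcp_rot: [3.141, -0.0, 1.571]
ft_force: [2.2, -0.3, -0.5]
opening: 0.304
grip_force: 1.0
```

Request:
arm_command(
  delta_pos=[
    [0,0,0],
    [0,0,0],
    [0,0,0],
    [0,0,0],
    [0,0,0],
  ],
  delta_rot=[
    [0,0,0],
    [0,0,0],
    [0,0,0],
    [0,0,0],
    [0,0,0],
  ],
  claw=[1,1,1,1,1],
)

```text
t: 10.7
eef_pos: [544.2, 188.8, -29.8]
tcp_rot: [3.141, -0.0, 1.571]
ft_force: [1.4, 0.6, 0.7]
opening: 0.266
grip_force: 30.0
```

Request:
arm_command(
  delta_pos=[
    [0,0,0.1],
    [0,0,0.24],
    [0,0,0.38],
    [0,0,0.52],
    [0,0,0.66],
  ],
  delta_rot=[
    [0,0,0],
    [0,0,0],
    [0,0,0.07],
    [0,0,0.14],
    [0,0,0.215],
  ],
  claw=[1,1,1,1,1],
)

```text
t: 11.12
eef_pos: [543.5, 188.6, 136.7]
tcp_rot: [-3.141, -0.0, 1.915]
ft_force: [1.0, 0.4, -0.8]
opening: 0.266
grip_force: 30.0
```

Request:
arm_command(
  delta_pos=[
    [0,0,0],
    [0,-0.05,0],
    [0,-0.1,0],
    [0,-0.15,0],
    [0,-0.213,0],
  ],
  delta_rot=[
    [0,0,0.075],
    [0,0,0.15],
    [0,0,0.225],
    [0,0,0.3],
    [0,0,0.375],
  ],
  claw=[1,1,1,1,1],
)

```text
t: 11.53
eef_pos: [543.6, 135.3, 135.1]
tcp_rot: [-3.141, -0.0, 2.505]
ft_force: [0.1, -0.9, -1.1]
opening: 0.267
grip_force: 30.0
```

Request:
arm_command(
  delta_pos=[
    [0.01,-0.1,0],
    [0.02,-0.2,0],
    [0.03,-0.3,0],
    [0.04,-0.4,0],
    [0.05,-0.5,0],
  ],
  delta_rot=[
    [0,0,0.075],
    [0,0,0.15],
    [0,0,0.225],
    [0,0,0.3],
    [0,0,0.355],
  ],
  claw=[1,1,1,1,1],
)

```text
t: 11.95
eef_pos: [556.2, 9.4, 135.0]
tcp_rot: [3.141, -0.001, 3.062]
ft_force: [0.4, -1.0, -1.6]
opening: 0.268
grip_force: 30.0
```

Request:
arm_command(
  delta_pos=[
    [0.005,-0.06,0],
    [0.005,-0.1,0],
    [0.005,-0.1,0],
    [0.005,-0.1,0],
    [0.005,-0.1,0],
  ],
  delta_rot=[
    [0,0,0],
    [0,0,0],
    [0,0,0],
    [0,0,0],
    [0,0,0],
  ],
  claw=[1,1,1,1,1],
)

```text
t: 12.37
eef_pos: [557.6, -13.6, 135.2]
tcp_rot: [3.141, -0.0, 3.056]
ft_force: [0.4, 0.6, -2.0]
opening: 0.266
grip_force: 30.0
```

```bash
python3 - <<'E'
from h import *
s=state();print(s["eef_pos"],s["tcp_rot"],s["opening"],s["ft_force"])
c=calibration("wrist");w=read_camera("wrist");g=cv2.cvtColor(w,cv2.COLOR_RGB2GRAY)
e=s["eef_pos"];z=e[2]+29.8;t=np.linspace(0,6.283,60);d=np.c_[46*np.cos(t),46*np.sin(t),0*t+z+4];d[:,:2]+=e[:2]
f=fish(c,d);print("disc pred",f.min(0),f.max(0))
p=[557.9,-14.1,-.087]
for r,zz in((65,120),(52,86)):
    d=W(p,np.c_[r*np.cos(t),r*np.sin(t),0*t+zz]);q=fish(c,d);print(r,q.min(0).round(1),q.max(0).round(1))
print("keys",fish(c,W(p,[[-121,-66,114],[-121,0,114],[-121,34,114]])).round(1).tolist(),"deck",fish(c,W(p,[[-75,-112.5,120],[-75,112.5,120]])).round(1).tolist())
cv2.imwrite("pics/w4.png",w[:,:,::-1])
for r in range(150,235,3): print(r,"".join(' .:-=+*#%@'[min(9,v//20)] for v in g[r,180:340:2]))
E
```

```text
[557.60085027 -13.63642427 135.15917705] [ 3.14129130e+00 -3.17200857e-04  3.05593520e+00] 0.26569663801100907 [ 0.37762803  0.64367962 -2.01151877]
disc pred [182.34305483 159.09752828] [325.27644411 291.73219077]
65 [173.  124.8] [333.9 278.7]
52 [196.4 138.4] [310.8 248.6]
keys [[169.2, 56.2], [253.7, 52.7], [298.1, 53.8]] deck [[113.5, 117.0], [394.1, 117.5]]
150 *----++++++++++++++#%%%%%%@@@@@%%%%%#%%%%%@@##********++++++=+++=-=-----*@@@@@@@
153 ----*++++++==++=+#%%%%%@@@@@%#+=----------=*#%**********+++++++++=-==-:-:+@@@@@@
156 --=*++++++++=+++#%%%@@@@@%+=-------+**+-------=+*********+++++++++=-==----*@@@@@
159 --*++++=+++==+*%%%%@@@%#=-----==+**#####****+----=*********+++++++=-===----%@@@@
162 -+++++=++++=+#%%%%@@@#=-=+**#%@@@@@@@@@@@@@@@@@%#+=+********++++++======--:-%@@@
165 ====+=+++++=*%%%@@@%+=+#@@@@@@@@@@@@@@@@@@@@@@@@@@@@%#*******++++++======--:=@@@
168 ======+++++*%%%@@@%+#@@@@@@@@@@@@@@@@@@@@@@@@@@@@@@@@@@%#*****++*+*+=====---:+@@
171 ==---=++++++*%@@%%%@@@@@@@@@@@@@@@@@@@@@@@@@@@@@@@@@@@@@@@##***+*+**=======---#@
174 ==-=-++=+++++*%%@@@@@@@@@@@@@@@@@@@@@@@@@@@@@@@@@@
[... 1030 characters left out ...]
@@@@@@@@@@@@*-==+-::
213 --=****%@@%%%%###*****************=:-=-:=+*+*%###%%@@@@@@@@@@@@@@@@@@@@@%====:::
216 --=********************=::=+**+:::::::::::::+**%%+::#@@@@@@@@@@@@@@@@@@@@====::-
219 --=********************-:::=++-::::::::::::::--*+:::+%@@@@@@@@@@@@@@@@@@@+-+-::+
222 --=*****************+-:::::-:::::::::::::::::::+=:::::+%%@@@@@@@@@@@@@@@@+==:::#
225 --=*****************-..:.:::::::::::.::::::::::--::::::=%%@@@@@@@@@@@@@@@+=-::-%
228 --+****************-.....::..:::::::::::::.:::::::::::::+%%%@@@@@@@@@@@@%+-:::*@
231 ::-======+++++++**-............::::::::::::::.:.:::::::.:+%%*#######****+-::::++
234 ...............:+-....................:.:::.::.:.::......:**::::::::::::::::::::
```

Request:
arm_command(
  delta_pos=[
    [0.001,-0.002,-0.06],
    [0.001,-0.002,-0.12],
    [0.001,-0.002,-0.18],
    [0.001,-0.002,-0.22],
    [0.001,-0.002,-0.24],
  ],
  delta_rot=[
    [0,0,0],
    [0,0,0],
    [0,0,0],
    [0,0,0],
    [0,0,0],
  ],
  claw=[1,1,1,1,1],
)

```text
t: 12.83
eef_pos: [557.5, -14.2, 74.0]
tcp_rot: [3.141, -0.002, 3.057]
ft_force: [0.9, 0.5, -2.1]
opening: 0.263
grip_force: 30.0
```

Request:
arm_command(
  delta_pos=[
    [0,0,-0.008],
    [0,0,-0.016],
    [0,0,-0.024],
    [0,0,-0.032],
    [0,0,-0.036],
  ],
  delta_rot=[
    [0,0,0],
    [0,0,0],
    [0,0,0],
    [0,0,0],
    [0,0,0],
  ],
  claw=[1,1,1,1,1],
)

```text
t: 13.25
eef_pos: [558.2, -15.0, 66.4]
tcp_rot: [3.142, 0.001, 3.056]
ft_force: [0.0, -0.0, -1.5]
opening: 0.264
grip_force: 30.0
```

Request:
arm_command(
  delta_pos=[
    [0,0,-0.006],
    [0,0,-0.012],
    [0,0,-0.018],
    [0,0,-0.024],
    [0,0,-0.028],
  ],
  delta_rot=[
    [0,0,0],
    [0,0,0],
    [0,0,0],
    [0,0,0],
    [0,0,0],
  ],
  claw=[1,1,1,1,1],
)

```text
t: 13.67
eef_pos: [558.1, -15.0, 59.1]
tcp_rot: [3.142, -0.0, 3.056]
ft_force: [-0.4, -0.9, -1.2]
opening: 0.268
grip_force: 30.0
```

Request:
arm_command(
  delta_pos=[
    [0,0,-0.003],
    [0,0,-0.006],
    [0,0,-0.009],
    [0,0,-0.012],
    [0,0,-0.012],
  ],
  delta_rot=[
    [0,0,0],
    [0,0,0],
    [0,0,0],
    [0,0,0],
    [0,0,0],
  ],
  claw=[1,1,1,1,1],
)

```text
t: 14.08
eef_pos: [558.1, -15.0, 56.2]
tcp_rot: [3.142, 0.0, 3.056]
ft_force: [0.2, 0.7, -0.1]
opening: 0.268
grip_force: 30.0
```

Request:
arm_command(
  delta_pos=[
    [0,0,-0.002],
    [0,0,-0.004],
    [0,0,-0.004],
    [0,0,-0.004],
    [0,0,-0.004],
  ],
  delta_rot=[
    [0,0,0],
    [0,0,0],
    [0,0,0],
    [0,0,0],
    [0,0,0],
  ],
  claw=[1,1,1,1,1],
)

```text
t: 14.5
eef_pos: [558.1, -15.0, 56.2]
tcp_rot: [3.142, 0.001, 3.056]
ft_force: [-4.7, -0.1, 11.3]
opening: 0.268
grip_force: 30.0
```

Contact is at exactly seat height (lid underside 86.0). Releasing and rising.

Request:
arm_command(
  delta_pos=[
    [0,0,0.003],
    [0,0,0.003],
    [0,0,0.003],
    [0,0,0.003],
    [0,0,0.003],
  ],
  delta_rot=[
    [0,0,0],
    [0,0,0],
    [0,0,0],
    [0,0,0],
    [0,0,0],
  ],
  claw=[0.5,0.5,0.5,0.5,0.5],
)

```text
t: 14.92
eef_pos: [558.1, -15.0, 55.8]
tcp_rot: [3.141, -0.0, 3.056]
ft_force: [0.2, -0.3, -0.1]
opening: 0.493
grip_force: 0.0
```

Request:
arm_command(
  delta_pos=[
    [0,0,0.04],
    [0,0,0.12],
    [0,0,0.24],
    [0,0,0.38],
    [0,0,0.52],
  ],
  delta_rot=[
    [0,0,0],
    [0,0,0],
    [0,0,0],
    [0,0,0],
    [0,0,0],
  ],
  claw=[0.5,0.5,0.5,0.5,0.5],
)

```text
t: 15.33
eef_pos: [557.6, -14.9, 187.9]
tcp_rot: [3.141, -0.001, 3.056]
ft_force: [0.9, 0.1, 0.1]
opening: 0.499
grip_force: 0.0
```

```bash
python3 - <<'E'
from h import *
s=state();print(s["eef_pos"],s["opening"],s["ft_force"],s["joints"])
c=calibration("wrist");w=read_camera("wrist");g=cv2.cvtColor(w,cv2.COLOR_RGB2GRAY)
p=[557.9,-14.4,-.087];t=np.linspace(0,6.283,120)
for r,zz in((46,90),(46,86),(52,86),(13,116)):
    q=fish(c,W(p,np.c_[r*np.cos(t),r*np.sin(t),0*t+zz]));print(r,zz,q.min(0).round(1),q.max(0).round(1))
for r in range(130,235,3): print(r,"".join(' .:-=+*#%@'[min(9,v//20)] for v in g[r,180:340:2]))
# side-view chamber lid check
print("TCP px",fish(c,s["eef_pos"]))
E
```

```text
[557.62686355 -14.91014805 187.91325635] 0.49878855454643484 [0.8919125  0.133128   0.14187222] [-1.45198191e-01  3.84128107e-01  1.71096211e+00  1.07967997e-04
  1.04716420e+00 -1.63033534e+00]
46 90 [211.5 140.3] [297.8 224.4]
46 86 [212.  139.9] [297.3 223.1]
52 86 [206.5 134.2] [302.8 228.1]
13 116 [241.3 176.8] [268.  202.7]
130 @@@@@@@@@@@@@@#=----=++++++=++=+=++=+++++++++=++=++++=--::-+%@@@@@@@@@@@@@@@@@@@
133 @@@@@@@@@@@@#=---=+++++=+++++++=====+=======+=++=++++++=--:::=#@@@@@@@@@@@@@@@@@
136 @@@@@@@@@@@+---+**###*++++===+*#%%%%%%##****++===++++++++==--:-*@@@@@@@@@@@@@@@@
139 @@@@@@@@@%=---++*%#**+++=+*#%%%%%%@@@@@@@#**##**++=+++++++===--:+@@@@@@@@@@@@@@@
142 @@@@@@@@*---=+++++++++=+#%%%%%%%%%@@@@@@@@@%#**###*++++++++===-::-#@@@@@@@@@@@@@
145 @@@@@@@+--=*++++++++++#%%%%#%@@@@@@@@@@@@@@@@@%******+++++++===--:-*@@@@@@@@@@@@
148 @@@@@@*--=*+++++++++*%%%%%@@@@@@@@@@@@@@@@@@@@@%#*****+++++++====---*@@@@@@@@@@@
151 @@@@@*--=*+++++++++#%%##%@@@@@@@@@@@@@@@@@@@@@@@@@******++++++====---#@@@@@@@@@@
154 @@@@#---++++++++=+#%##%@@@@@@@@@@@@@@@@@@@@@@@@@@@##*****++++++====-:-%@@@@@@@@@
157
[... 1543 characters left out ...]
***+==+*%%%@@@@@@@@@@@@@@@@@@@@@@@@@@@@@%**++============::+@@@@@@@@
214 *##+::+%******+=====+#%%%@@@@@@@@@@@@@@@@@@@@@@@@@@#*++====--======+-:-%@@@@@@@@
217 ****=::+#*****-::-====*%@@@@@@@@@@@@@@@@@@@@@@@@@#**+====-:::-====+-::#@@@@@@@@@
220 *****-::+***+-::::=*++==*#@@%%@@@@@@@@@@@@@@@@%%*++======-::::--===::+@@@@@@@@@@
223 %%@@@%=::+*:::::::=*****++*#%%@@%@@@@@@@@%%@@%#+=========:::::::--::=@@@@@@@@@@@
226 @@@@@@%=::::.:::::=********+++++**##%%%#***+=============:::::::.::+%@@@@@@@@@@@
229 @@@@@@@%=.:.:..::.-*******+++++++========================:.::.....:#%%@@@@@@@@@@
232 @@@@@@@*:......:..-*****++++++++++=======================:.........-*%%%@@@@*:::
TCP px [[253.89950053 213.91886273]]
```

The rotor lid is seated concentrically and flat: contact came at 86.0, against 100 if it were caught on the stud. Next comes planning the hinged-lid push.

```bash
python3 - <<'E'
from h import *
p=[557.9,-14.3,-.087];off=39
A=np.array([558.55,-14.4,186.25])
def tgt(X,Z): w=W(p,[X,0,Z-off])[0];return w
print("above",(tgt(150,325)-A)/250)
pts=[tgt(150,325),tgt(150,277)]
for a in np.linspace(1.55,0.0,17): pts.append(tgt(90-150*np.cos(a)+20*np.sin(a)+10,121+150*np.sin(a)+20*np.cos(a)))
pts=np.array(pts)
for i in range(len(pts)): print(i,pts[i].round(1),((pts[i]-pts[2+5*((i-3)//5)])/250).round(3) if i>2 else (pts[i]-pts[max(0,i-1)])/250)
print(state()["eef_pos"])
E
```

```text
above [ 0.59513073 -0.05173417  0.399     ]
0 [707.3 -27.3 286. ] [0. 0. 0.]
1 [707.3 -27.3 238. ] [ 0.     0.    -0.192]
2 [674.3 -24.5 232.4] [-0.13199309  0.01151246 -0.02246616]
3 [659.8 -23.2 233.3] [-0.058  0.005  0.004]
4 [645.2 -21.9 232.8] [-0.117  0.01   0.002]
5 [630.7 -20.6 230.9] [-0.175  0.015 -0.006]
6 [616.5 -19.4 227.6] [-0.231  0.02  -0.019]
7 [602.6 -18.2 222.9] [-0.287  0.025 -0.038]
8 [589.3 -17.  217. ] [-0.053  0.005 -0.024]
9 [576.6 -15.9 209.7] [-0.104  0.009 -0.053]
10 [564.7 -14.9 201.2] [-0.152  0.013 -0.087]
11 [553.7 -13.9 191.7] [-0.196  0.017 -0.125]
12 [543.6 -13.1 181.1] [-0.236  0.021 -0.167]
13 [534.6 -12.3 169.5] [-0.036  0.003 -0.046]
14 [526.7 -11.6 157.2] [-0.067  0.006 -0.096]
15 [520.1 -11.  144.1] [-0.094  0.008 -0.148]
16 [514.7 -10.5 130.5] [-0.115  0.01  -0.202]
17 [510.7 -10.2 116.4] [-0.131  0.011 -0.259]
18 [508.1 -10.  102. ] [-0.011  0.001 -0.058]
[560.34200027 -15.23488468 194.79849156]
```

Request:
arm_command(
  delta_pos=[
    [0,0,0.1],
    [0,0,0.2],
    [0,0,0.3],
    [0,0,0.4],
    [0,0,0.4],
  ],
  delta_rot=[
    [0,0,0],
    [0,0,0],
    [0,0,0],
    [0,0,0],
    [0,0,0],
  ],
  claw=[1,1,1,1,1],
)

```text
t: 15.8
eef_pos: [559.4, -15.2, 291.2]
tcp_rot: [-3.141, 0.007, 3.056]
ft_force: [0.5, -0.1, 0.2]
opening: 0.206
grip_force: 0.0
```

Request:
arm_command(
  delta_pos=[
    [0.13,-0.01,0],
    [0.26,-0.02,0],
    [0.39,-0.03,0],
    [0.52,-0.04,0],
    [0.595,-0.052,0],
  ],
  delta_rot=[
    [0,0,0],
    [0,0,0],
    [0,0,0],
    [0,0,0],
    [0,0,0],
  ],
  claw=[1,1,1,1,1],
)

```text
t: 16.22
eef_pos: [708.9, -28.0, 285.0]
tcp_rot: [3.141, -0.001, 3.056]
ft_force: [0.6, -0.4, -0.6]
opening: 0.006
grip_force: 0.0
```

Request:
arm_command(
  delta_pos=[
    [0,0,-0.04],
    [0,0,-0.08],
    [0,0,-0.12],
    [0,0,-0.16],
    [0,0,-0.192],
  ],
  delta_rot=[
    [0,0,0],
    [0,0,0],
    [0,0,0],
    [0,0,0],
    [0,0,0],
  ],
  claw=[1,1,1,1,1],
)

```text
t: 16.63
eef_pos: [705.9, -27.8, 236.9]
tcp_rot: [3.141, -0.001, 3.056]
ft_force: [-0.1, -0.1, -0.0]
opening: 0.008
grip_force: 0.0
```

Request:
arm_command(
  delta_pos=[
    [-0.03,0.003,0],
    [-0.06,0.005,0],
    [-0.09,0.008,-0.01],
    [-0.12,0.01,-0.02],
    [-0.132,0.0115,-0.022],
  ],
  delta_rot=[
    [0,0,0],
    [0,0,0],
    [0,0,0],
    [0,0,0],
    [0,0,0],
  ],
  claw=[1,1,1,1,1],
)

```text
t: 17.05
eef_pos: [673.2, -25.1, 233.6]
tcp_rot: [-3.142, 0.002, 3.056]
ft_force: [2.6, -0.9, 3.9]
opening: 0.005
grip_force: 1.7
```

Request:
arm_command(
  delta_pos=[
    [-0.058,0.005,0.004],
    [-0.117,0.01,0.002],
    [-0.175,0.015,-0.006],
    [-0.231,0.02,-0.019],
    [-0.287,0.025,-0.038],
  ],
  delta_rot=[
    [0,0,0],
    [0,0,0],
    [0,0,0],
    [0,0,0],
    [0,0,0],
  ],
  claw=[1,1,1,1,1],
)

```text
t: 17.47
eef_pos: [601.6, -18.7, 223.5]
tcp_rot: [3.141, 0.002, 3.056]
ft_force: [3.9, 0.5, -1.2]
opening: 0.004
grip_force: 1.2
```

Request:
arm_command(
  delta_pos=[
    [-0.053,0.005,-0.024],
    [-0.104,0.009,-0.053],
    [-0.152,0.013,-0.087],
    [-0.196,0.017,-0.125],
    [-0.236,0.021,-0.167],
  ],
  delta_rot=[
    [0,0,0],
    [0,0,0],
    [0,0,0],
    [0,0,0],
    [0,0,0],
  ],
  claw=[1,1,1,1,1],
)

```text
t: 17.88
eef_pos: [542.5, -13.5, 181.7]
tcp_rot: [3.141, 0.002, 3.056]
ft_force: [2.1, -0.1, -0.0]
opening: 0.003
grip_force: 0.8
```

```bash
python3 - <<'E'
from h import *
s=state();print(s["eef_pos"],s["ft_force"])
b=read_camera("side");g=cv2.cvtColor(b,cv2.COLOR_RGB2GRAY);cv2.imwrite("pics/s5.png",b[:,:,::-1])
for r in range(90,225,4): print(r,"".join(' .:-=+*#%@'[min(9,v//22)] for v in g[r,180:340:2]))
print(proj("side",W([557.9,-14.3,-.087],[[90,100,121],[-75,100,121],[-75,100,141]])).round(1))
E
```

```text
[542.49958272 -13.52288387 181.65708395] [ 2.06331202 -0.0722872  -0.00829496]
90 ##*##++++====++++++=++++++++++++++++++= ...........:............................
94 ##*##++++====+++++++++++++++=++=++++++=.........................................
98 *##***#######################****+++=+=..:...........=%%%%%%%%%%%%%%%%%%%%#***+:
102 *#####################################+............::+%%%%%%%%#%%%%%%%%%%#*****+
106 ################=#####################............:-.*%%%%%%%%%%%%%%***********+
110 ###------+####*==*###################:..:..:..:::..:%%%%%%%%#*+*****+***********
114 #=------####%==--=*#################:.:+:.::::::..:.:::--:-----==+++************
118 ------+#####==---=###############=.:::::::::::...:.-=.=+.=+:.........:......:...
122 =----#####+=--:-=*##############*.::::::::::::-:.=:++.==.++-.............:......
126 #########==----=################+.:::::.:::::::.--:+=:++:=+:.....:.......:..:..:
130 ##+*###*==--:=+#################*.:...........: -=**=::::++:..............:.....
134 *===***=-:--=+###################::..........:-.-*#*+::::---+=+===+*============
138 
[... 1211 characters left out ...]
+===*********-:-==***++-::+######*=+====+=--+=*#+##########
198 #############*######******************################++==+-==+=+=+#**##########
202 #############*********#####**********#################=+-:+=::=+=++#+###########
206 ############************************###############*#++=:-**+:::++*#=###########
210 ###########**#**********************************##*##=+-.=**-::-++##*###########
214 #########**********-+*-**+************************#**#%%*+=::::==+#**###########
218 #########**#*******+=*:*+-*:+*.*+-*-+*************+*+*****#%#*++=*#=############
222 #####*****#**#*****+-*:+*:*-+*:*+-*-=**************#%%#*******##%##+############
[[217.1 198.4]
 [281.8 207.3]
 [282.1 201.1]]
```

Request:
arm_command(
  delta_pos=[
    [-0.036,0.003,-0.046],
    [-0.067,0.006,-0.096],
    [-0.094,0.008,-0.148],
    [-0.115,0.01,-0.202],
    [-0.125,0.011,-0.235],
  ],
  delta_rot=[
    [0,0,0],
    [0,0,0],
    [0,0,0],
    [0,0,0],
    [0,0,0],
  ],
  claw=[1,1,1,1,1],
)

```text
t: 18.35
eef_pos: [511.2, -10.8, 122.1]
tcp_rot: [3.141, -0.0, 3.056]
ft_force: [0.2, 0.1, 1.8]
opening: 0.003
grip_force: 0.7
```

Request:
arm_command(
  delta_pos=[
    [-0.005,0,-0.015],
    [-0.008,0.001,-0.03],
    [-0.01,0.001,-0.045],
    [-0.012,0.001,-0.06],
    [-0.012,0.001,-0.064],
  ],
  delta_rot=[
    [0,0,0],
    [0,0,0],
    [0,0,0],
    [0,0,0],
    [0,0,0],
  ],
  claw=[1,1,1,1,1],
)

```text
t: 18.77
eef_pos: [508.8, -10.6, 106.2]
tcp_rot: [3.141, -0.0, 3.056]
ft_force: [-1.1, 0.4, 0.1]
opening: 0.004
grip_force: 0.6
```

Continuing down in small guarded steps until the stop.

Request:
arm_command(
  delta_pos=[
    [0,0,-0.004],
    [0,0,-0.008],
    [0,0,-0.012],
    [0,0,-0.016],
    [0,0,-0.016],
  ],
  delta_rot=[
    [0,0,0],
    [0,0,0],
    [0,0,0],
    [0,0,0],
    [0,0,0],
  ],
  claw=[1,1,1,1,1],
)

```text
t: 19.18
eef_pos: [508.9, -10.7, 103.3]
tcp_rot: [-3.142, 0.001, 3.056]
ft_force: [-3.5, 0.2, 11.4]
opening: 0.003
grip_force: 5.6
```

Request:
arm_command(
  delta_pos=[
    [0,0,-0.003],
    [0,0,-0.006],
    [0,0,-0.008],
    [0,0,-0.008],
    [0,0,-0.008],
  ],
  delta_rot=[
    [0,0,0],
    [0,0,0],
    [0,0,0],
    [0,0,0],
    [0,0,0],
  ],
  claw=[1,1,1,1,1],
)

```text
t: 19.6
eef_pos: [509.1, -10.7, 103.1]
tcp_rot: [-3.141, 0.002, 3.056]
ft_force: [-10.8, 1.9, 34.6]
opening: 0.006
grip_force: 17.3
```

The lid stop is reached, which also fixes the true fingertip offset at 37.7 mm. Moving to above the short-spin key.

Request:
arm_command(
  delta_pos=[
    [0,0,0.03],
    [0,0,0.1],
    [0,0,0.2],
    [0,0,0.2],
    [0,0,0.2],
  ],
  delta_rot=[
    [0,0,0],
    [0,0,0],
    [0,0,0],
    [0,0,0],
    [0,0,0],
  ],
  claw=[1,1,1,1,1],
)

```text
t: 20.02
eef_pos: [509.5, -10.7, 151.4]
tcp_rot: [-3.141, 0.003, 3.056]
ft_force: [-0.4, 0.3, -0.1]
opening: 0.003
grip_force: 0.0
```

Request:
arm_command(
  delta_pos=[
    [-0.08,-0.06,0],
    [-0.17,-0.12,0],
    [-0.26,-0.18,0],
    [-0.349,-0.233,0],
    [-0.349,-0.233,0],
  ],
  delta_rot=[
    [0,0,0],
    [0,0,0],
    [0,0,0],
    [0,0,0],
    [0,0,0],
  ],
  claw=[1,1,1,1,1],
)

```text
t: 20.43
eef_pos: [418.0, -69.7, 149.5]
tcp_rot: [3.141, -0.003, 3.055]
ft_force: [-0.9, -0.5, 1.1]
opening: 0.005
grip_force: 0.0
```

Request:
arm_command(
  delta_pos=[
    [0,0,-0.05],
    [0,0,-0.1],
    [0,0,-0.15],
    [0,0,-0.198],
    [0,0,-0.198],
  ],
  delta_rot=[
    [0,0,0],
    [0,0,0],
    [0,0,0],
    [0,0,0],
    [0,0,0],
  ],
  claw=[1,1,1,1,1],
)

```text
t: 20.85
eef_pos: [420.7, -68.4, 98.8]
tcp_rot: [3.141, -0.004, 3.056]
ft_force: [0.9, 0.7, 0.2]
opening: 0.002
grip_force: 0.0
```

```bash
python3 - <<'E'
from h import *
s=state();print(s["eef_pos"],s["ft_force"],s["joints"].round(2))
c=calibration("wrist");w=read_camera("wrist");b=read_camera("side");g=cv2.cvtColor(w,cv2.COLOR_RGB2GRAY);h=cv2.cvtColor(b,cv2.COLOR_RGB2GRAY)
p=[557.9,-14.3,-.087]
cor=W(p,[[-121+u*12.2,-66+v,114+u*4.4] for u in(-1,1) for v in(-23,23)])
print("key corners w",fish(c,cor).round(1).tolist());print("tip",fish(c,s["eef_pos"]+[0,0,37.7]))
print("lid side px",proj("side",W(p,[[-75,100,121],[-75,100,141],[90,100,141]])).round(1).tolist())
for r in range(170,226,2): print(r,"".join(' .:-=+*#%@'[min(9,v//22)] for v in g[r,210:340:2]))
for r in range(170,222,3): print(r,"".join(' .:-=+*#%@'[min(9,v//22)] for v in h[r,200:320:2]))
E
```

```text
[420.7375235  -68.42856498  98.80057977] [0.88204685 0.72484497 0.21811563] [-0.32  0.33  2.11  0.    0.7  -1.8 ]
key corners w [[221.1, 217.0], [286.2, 217.2], [221.1, 253.5], [286.1, 253.6]]
tip [[253.77362836 233.61826523]]
lid side px [[281.8, 207.3], [282.1, 201.1], [216.5, 192.3]]
170 =================================================================
172 =================================================================
174 =================================================================
176 =================================================================
178 *************************************+*++****++++++++++++++++++++
180 *************************************+*******+*************++****
182 #########################################################**#*****
184 %%%%%%%%%%%#%%%%%%%##%%%%#%%##%%%%%%%%%%%%%%%%%%%%%%%%%%%%%%%%%%%
186 %%%%%%%%%%##%%%%#%%%##%%##%%##%%##%%#%%%%%%%%%%%%%%%%%%%%%%%%%%%%
188 %%%%%%%%%%%%#%%%%%%%#%#%%%%%#%%%%###%%%%%%%%%%%%%%%%%%%%%%%%%%%%%
190 *********************##########################################%%
192 ++++++++++++++++++++++++++++++++++++++
[... 1617 characters left out ...]
%##################*###########*+**==+=-:-==-+++#+
194 #######==*#####%%%######*##*###*#########*+**==+=-=+=--+=*#+
197 ##*####***+=+********#####%%%######*#####*+*=====-=++=+++##*
200 ###*##%######*******+=+*******######%%%%#+**==-.:-=---+++#**
203 ##***********#########********++++*******+*+==:.**+:-=++*#+#
206 ##************************#####*##*********+==:-***:::+=*#=#
209 #************************************####**===.+**=::-++##+#
212 #****************************************#%#++-::=:::=++#**#
215 *********-+*:*+=*=**********************#***##%#*=-::++*#+#*
218 *#*******+=*:*+:*:+*.*+-*-+*************+*+*****#%##+++*#=##
221 #*#******+-#:++:*-+*:*+=*:+**************#***+*****##%###+##
```

Request:
arm_command(
  delta_pos=[
    [0,0,-0.03],
    [0,0,-0.06],
    [0,0,-0.08],
    [0,0,-0.09],
    [0,0,-0.09],
  ],
  delta_rot=[
    [0,0,0],
    [0,0,0],
    [0,0,0],
    [0,0,0],
    [0,0,0],
  ],
  claw=[1,1,1,1,1],
)

```text
t: 21.37
eef_pos: [421.3, -68.8, 77.9]
tcp_rot: [3.141, -0.001, 3.056]
ft_force: [-0.7, -0.1, -0.6]
opening: 0.001
grip_force: 0.0
```

Request:
arm_command(
  delta_pos=[
    [0.001,0,-0.004],
    [0.003,0,-0.008],
    [0.004,0,-0.012],
    [0.005,0,-0.015],
    [0.005,0,-0.015],
  ],
  delta_rot=[
    [0,0,0],
    [0,0,0],
    [0,0,0],
    [0,0,0],
    [0,0,0],
  ],
  claw=[1,1,1,1,1],
)

```text
t: 21.78
eef_pos: [422.9, -68.9, 74.8]
tcp_rot: [-3.142, 0.0, 3.056]
ft_force: [-1.2, -0.2, 3.7]
opening: 0.005
grip_force: 1.9
```

Request:
arm_command(
  delta_pos=[
    [0.001,0,-0.004],
    [0.003,0,-0.008],
    [0.004,0,-0.012],
    [0.005,0,-0.014],
    [0.005,0,-0.014],
  ],
  delta_rot=[
    [0,0,0],
    [0,0,0],
    [0,0,0],
    [0,0,0],
    [0,0,0],
  ],
  claw=[1,1,1,1,1],
)

```text
t: 22.2
eef_pos: [424.2, -69.0, 71.3]
tcp_rot: [-3.141, 0.0, 3.056]
ft_force: [-2.9, -1.2, 5.3]
opening: 0.007
grip_force: 3.4
```

Request:
arm_command(
  delta_pos=[
    [0.0005,0,-0.002],
    [0.001,0,-0.004],
    [0.001,0,-0.004],
    [0.001,0,-0.004],
    [0.001,0,-0.004],
  ],
  delta_rot=[
    [0,0,0],
    [0,0,0],
    [0,0,0],
    [0,0,0],
    [0,0,0],
  ],
  claw=[1,1,1,1,1],
)

```text
t: 22.62
eef_pos: [424.4, -69.0, 70.6]
tcp_rot: [-3.141, 0.0, 3.056]
ft_force: [-4.1, -1.3, 11.5]
opening: 0.003
grip_force: 6.5
```

Request:
arm_command(
  delta_pos=[
    [0,0,-0.001],
    [0,0,-0.001],
    [0,0,-0.001],
    [0,0,-0.001],
    [0,0,-0.001],
  ],
  delta_rot=[
    [0,0,0],
    [0,0,0],
    [0,0,0],
    [0,0,0],
    [0,0,0],
  ],
  claw=[1,1,1,1,1],
)

```text
t: 23.03
eef_pos: [424.4, -69.0, 70.5]
tcp_rot: [-3.141, 0.001, 3.056]
ft_force: [-4.9, -2.5, 14.7]
opening: 0.005
grip_force: 7.8
```

Request:
arm_command(
  delta_pos=[
    [0,0,0],
    [0,0,0],
    [0,0,0],
    [0,0,0],
    [0,0,0],
  ],
  delta_rot=[
    [0,0,0],
    [0,0,0],
    [0,0,0],
    [0,0,0],
    [0,0,0],
  ],
  claw=[1,1,1,1,1],
)

```text
t: 23.45
eef_pos: [424.4, -69.1, 70.5]
tcp_rot: [-3.141, 0.001, 3.056]
ft_force: [-4.4, -0.9, 15.2]
opening: 0.004
grip_force: 7.8
```

The force is stable at about 15 N and the key is at its stop: no further travel, and the height matches fully down. Handing in.

```bash
python3 -c "
from cell import *
print(job_done())"
```

```text
the job is handed in; nothing more can be done
None
```

I put the rotor lid flat on the rotor and let go of it, shut the centrifuge lid to its stop, and handed the job in holding the short-spin key fully down at about 15–16 N. I have not seen the verdict.

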